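# Release the spent battery pack of a bench meter

### The arm

A 6-joint arm with a two-finger parallel gripper is mounted at the origin on the work surface. World frame = base frame: x ahead of the robot, y to its left, z up, the work surface at z = 0. Lengths are in m, angles in rad, forces in N, time in s.
With the tool pointing down it reaches from about 0.4 to 0.825 m from the base axis. Payload 7 kg.
Tool frame: the origin (TCP) lies on the centre line of the jaws, within the pads' length; the fingertips stand tcp_to_tips ahead of it and the grasp point (between the pads) lies 2 mm behind it (tcp_to_tips is the distance from the TCP to the fingertips, in m); z points along the fingers, y is the line along which they close (so a half turn about z gives the same grasp; the last joint's range is limited). The gripper opens to 88 mm and grips with 3 to 60 N. Pads are 19 mm wide; open, the fingers measure 130 mm over their backs; the gripper's body (78 mm by 193 mm) begins 47 mm behind the grasp point.
Start: joints at [1.415, 0.359, 0.012, 0, -1.224, -0.288], TCP at [0.29, 0.61, 0.244] pointing down, gripper open.
Joint ranges: [-3.07, 3.07], [-1.43, 2.12], [-1.02, 1.25], [-3.03, 1.67], [-3.05, -0], [-3.03, 3.03]. Speed limits (rad/s): [2.39, 2.39, 3.01, 3.14, 3.14, 3.14].

### API

Orientations are given as a unit quaternion [x, y, z, w].
In Python, from bench import observe, camera, close_job, spot_in, place_of, tcp_to_tips gives the robot as it stands. The module is installed in compiled form; this text tells all that it offers.
- The arm moves only by the tool arm_command, never from a script. Its argument "deltas" is a list of rows, each a list of 4 numbers: the shift along the tool's x, y, z in cm, then the turn about the tool's z in degrees. In form: [[dx, dy, dz, yaw], ...]. A call has exactly 8 rows; each row shifts and turns the commanded pose from where the row before left it, along the tool's axes as they then stand; what a row does not reach is not made up. A row lasts 1/8 s, in which the tool goes at most 62.5 mm and 10.7 degrees, less where a joint would pass 70% of its speed; a pose out of reach is approached as far as the arm can. A call is refused whole if a number of a shift passes 6.25 or a number of a turn 10.7, either way. A call with a gripper value outside its range is refused whole. "jaw" is the finger opening in cm, from 0 to 8.76, set as the call begins (left out, the last holds). The fingers move at their own pace and stop on an object; "newtons" is the grip in N (left out, the last holds). Time passes only in rows, so rows that do not move let the fingers close, or fill a call up. It gives the time, the measured TCP pose, the force, the opening and the grip force at its end, in the units of the state.
- observe(): the state, without advancing time (a new reading comes with each control period).
- camera(name): name is "scene" or "top" or "wrist"; returns a dict with "img" (480x640x3 uint8, red, green, blue), "camera_matrix" (3x3 intrinsics, pixels), "R" (3x3) and "t" (3): a world point X has camera coordinates R X + t; the wrist camera has in their place "mount" (4x4, takes a point from camera to tool coordinates, whose origin is the TCP and whose axes are the flange's). Camera axes: x right, y down, z forward; pixel columns grow to the right and rows downward; lengths in m; the calibration is good to about 2 mm. A picture is of the moment at which its call begins: read the wrist's pose just before it. There is no depth.
- close_job(): hands the job in; it is judged then, once.
Trained networks look in a picture, given as the dict that the camera call returned (one of the last four; its "shot" number tells which), for a name from the list of things; names that differ only in an ending like _2 or _b are one class to them, and where a whole thing is asked for, a point or a joint stands for the part that bears it (a point fixed in the world has none). Each returns a list of dicts, best first, with "confidence" (0 to 1); they miss things now and then, are a little off and sometimes report something else, mostly with a low value. They report only what shows in the picture. A call takes as long as a camera call. They do not tell look-alikes from the thing itself.
- spot_in(picture, name): "location" ([column, row] in pixels, amid what is visible of it).
- place_of(picture, name): "location" ([column, row] in pixels: a listed point, or the origin of a listed thing).
The state is a dict: "clock": time; "joints": joint angles; "qvel": joint speeds; "joint_efforts": joint torques, N m; "position": TCP position; "ee_rot": TCP orientation; "ft_force": force on the tool from outside, world axes, zero at the start; "wrist_torque": the same for the moment, N m; "gripper_width": finger opening in m; "grip_force": force on a finger pad.
Only numpy, scipy, OpenCV 4.12 (cv2) and the standard library are available. Lean on these libraries where they do the work, as an engineer would, in place of code of your own. Each camera call takes 0.05 s, during which the arm holds its last target. There are 200 camera calls.

### The job

The battery pack of the bench meter is held by a catch behind the narrow slot in its sloping panel. Take the orange-handled rod from its stand and push it down through the slot until the pack pops up, lift the pack out, stand it upright in the empty blue tray without dropping it, and put the rod back in its stand, fully home. Leave the wire spool, the parts bin and the screwdriver where they are.

Things in the scene. Friction and masses are not known exactly. Their poses are not given: they have to be found in the camera images.
- console: Bench meter, fixed, light grey, 215 (x) x 180 (y) x 100 (z) mm. Origin: centre of its underside; +x from its low front to its rear. Front half: a panel sloping up towards +x at 30 degrees to the level, 38 mm high at x = -105, 100 mm at x = 2. Rear half: a level deck 100 mm high with the battery bay, 43 (x) x 59 (y) mm, centred at x = 42, y = 0.
- slot (a point): Centre of the slot's mouth in the sloping panel, at (-45, 0, 73) mm in the meter's frame; axes as the meter's. Dark-rimmed, 14 mm along the slope, 22 mm along y. A chute of that section runs 34 mm in, square to the panel: inward direction (0.5, 0, -0.866) in the meter's frame, 30 degrees from vertical; the rod must be tilted to match.
- tab (a point): Centre of the upper face of the red latch tab at the end of the chute, 40 mm in from the slot's mouth along the inward direction (moves with the latch). The tab faces the slot squarely.
- latch (a joint): Turn of the latch, rad: 0 at rest (caught), 0.30 at its stop. Pushing the tab inward raises it by about 0.02 rad per mm (stop about 14 mm in); it takes 2 to 8 N and springs back when let go. The pack is set free between 0.09 and 0.2 rad (4 to 10 mm in).
- pack_center (a point): Centre of the battery pack, 75 mm high, 0.2 kg, z up, axes as the meter's at first. Lower 40 mm: black, 40 (x) x 56 (y) mm. Upper 35 mm: yellow cap to grip, 33 x 56 mm, x from -13 to 20 mm. Caught: centre 73 mm above the meter's underside, top 10 mm above the deck. Freed: a spring lifts it 25 mm; its foot is still 40 mm down in the bay with 1.5 mm play: draw it straight up.
- rod_grip (a point): Centre of the rod's orange handle, a round cylinder 24 mm thick and 70 mm long; z points from the rod's tip to the handle. From the handle's lower face a steel shaft 8 mm thick and 95 mm long runs to the round tip. At the start it stands upright in the stand, the handle's lower face on the stand's top. 0.11 kg.
- rod_tip (a point): The end of the rod's tip, 130 mm from the handle's centre along the rod.
- stand_hole (a point): Centre of the hole's mouth in the stand's top plate, 105 mm above the bench, axes fixed in the stand. Stand: fixed, base 80 x 80 mm, top plate 60 x 60 x 25 mm on four legs. Hole 16 mm wide, straight through. With the rod home the handle's lower face lies on the plate and the handle's centre is 35 mm above this point.
- tray: Empty shallow blue tray, fixed, 130 (x) x 110 (y) x 22 (z) mm, walls and floor 4 mm thick. Origin at the centre of its underside.
- spool_center (a point): Centre of a copper wire spool standing on the bench, 60 mm wide, 48 mm high: leave alone.
- bin_center (a point): Centre of a loose grey open parts bin, 100 x 80 x 45 mm: leave alone.
- driver: Screwdriver with red handle, 160 mm long, lying on the bench along its x: leave alone.
There are look-alikes about, which are no part of the job. Of the things that look like the part that bears pack_center, the largest one is meant.

How it is judged:
By the outcome, as a careful person would: the job done as asked, in the order asked, and still so for the second after the job is handed in, with the robot touching nothing.
It also fails if it takes over 67 s, if anything falls off the work surface, if the arm or the gripper's body presses on something with over 40 N, if the wrist force passes 120 N, or if a joint passes its speed limit or range.

## Working session

There is one attempt and no reset: what is moved stays moved. The work goes in short steps, Python scripts to look and compute and a tool call to move; the robot and the scene stay as the last step left them, time stands still between calls to the robot, and variables do not carry over. Pictures are saved under pics/ and viewed, at most 10 in all, crops included, and the job is handed in when it is done.

Besides the shell and the picture viewer there is one more tool, called after ">>>" by a JSON object that holds its "name" and its "arguments", one argument or row to a line. arm_command: Moves the arm, as the interface text tells. Its arguments: {"type":"object","properties":{"deltas":{"type":"array"},"jaw":{"type":"number"},"newtons":{"type":"number"}},"required":["deltas"]}

```bash
mkdir -p pics
cat > h.py <<'E'
import numpy as np, cv2
from bench import *
def save(c,n): cv2.imwrite(f'pics/{n}.png',c['img'][:,:,::-1])
def ray(c,px):
    # world ray for fixed cams
    K,R,t=map(np.array,(c['camera_matrix'],c['R'],c['t']))
    d=R.T@np.linalg.inv(K)@np.array([px[0],px[1],1.]); return -R.T@t,d/np.linalg.norm(d)
def atz(c,px,z):
    o,d=ray(c,px); return o+d*(z-o[2])/d[2]
def tri(rs):
    A=np.zeros((3,3));b=np.zeros(3)
    for o,d in rs:
        P=np.eye(3)-np.outer(d,d);A+=P;b+=P@o
    p=np.linalg.solve(A,b)
    return p,[float(np.linalg.norm((np.eye(3)-np.outer(d,d))@(p-o))) for o,d in rs]
def proj(c,X):
    K,R,t=map(np.array,(c['camera_matrix'],c['R'],c['t']))
    p=K@(R@np.array(X)+t); return p[:2]/p[2]
def wristcam(s):
    c=camera('wrist'); from scipy.spatial.transform import Rotation as Ro
    T=np.eye(4);T[:3,:3]=Ro.from_quat(s['ee_rot']).as_matrix();T[:3,3]=s['position']
    M=np.linalg.inv(T@np.array(c['mount'])); c=dict(c);c['R']=M[:3,:3];c['t']=M[:3,3];return c
E
python3 - <<'E'
from h import *
s=observe();print(s['position'],s['ee_rot'],tcp_to_tips,s['clock'])
C={n:camera(n) for n in('scene','top')}
for n in C: save(C[n],n+'0')
for k in ['console','slot','tab','pack_center','rod_grip','rod_tip','stand_hole','tray','spool_center','bin_center','driver']:
    for n in C: print(k,n,[(np.round(r['location']).tolist(),round(r['confidence'],2)) for r in place_of(C[n],k)])
for n in C: print(n, np.round(-np.array(C[n]['R']).T@C[n]['t'],3))
E
```

```text
[0.2896582  0.60919143 0.24262983] [ 9.75469281e-01 -2.20134071e-01 -1.02140116e-04  8.13783597e-04] 0.017 0.0
console scene [([307.0, 245.0], 0.86), ([115.0, 316.0], 0.74)]
console top [([322.0, 279.0], 0.88)]
slot scene [([282.0, 227.0], 0.91)]
slot top [([344.0, 275.0], 0.8)]
tab scene []
tab top [([456.0, 215.0], 0.27), ([345.0, 272.0], 0.19)]
pack_center scene [([393.0, 241.0], 0.91), ([326.0, 223.0], 0.87), ([383.0, 182.0], 0.64)]
pack_center top [([257.0, 335.0], 0.79), ([253.0, 278.0], 0.67), ([306.0, 278.0], 0.59)]
rod_grip scene [([144.0, 167.0], 0.84)]
rod_grip top [([460.0, 313.0], 0.69)]
rod_tip scene [([160.0, 212.0], 0.88)]
rod_tip top [([458.0, 313.0], 0.36)]
stand_hole scene [([150.0, 179.0], 0.8)]
stand_hole top [([459.0, 312.0], 0.66)]
tray scene [([457.0, 218.0], 0.79)]
tray top [([198.0, 309.0], 0.65)]
spool_center scene [([469.0, 306.0], 0.66)]
spool_center top [([209.0, 220.0], 0.64), ([455.0, 214.0], 0.19)]
bin_center scene [([115.0, 314.0], 0.55)]
bin_center top [([457.0, 213.0], 0.74)]
driver scene [([317.0, 374.0], 0.76)]
driver top [([313.0, 178.0], 0.8), ([322.0, 279.0], 0.66)]
scene [1.147 0.01  0.884]
top [0.443 0.017 1.248]
```

```bash
ls pics
```

```text
scene0.png
top0.png
```

View pics/scene0.png

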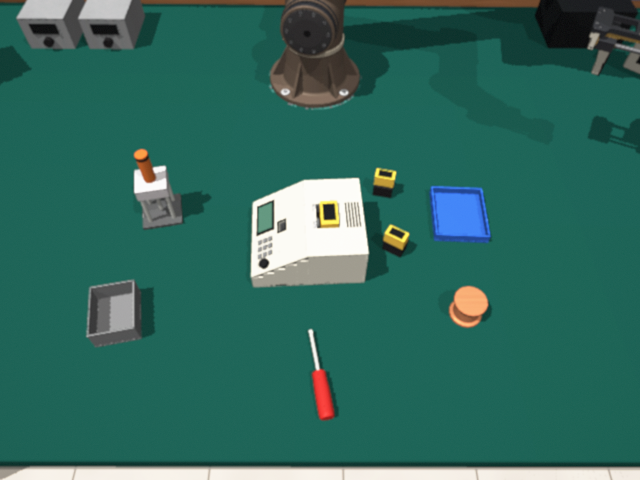

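View pics/top0.png

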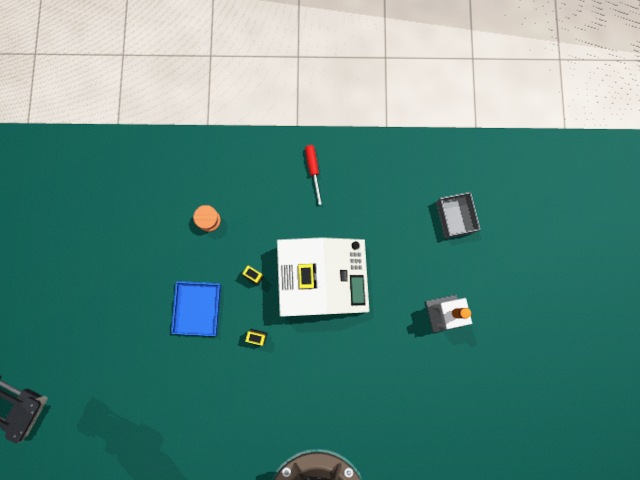

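Run:
```python
from h import *
C={n:camera(n) for n in('scene','top')}
px={'slot':((282,227),(344,275)),'pack_center':((326,223),(306,278)),'rod_grip':((144,167),(460,313)),'stand_hole':((150,179),(459,312)),'rod_tip':((160,212),(458,313)),'tray':((457,218),(198,309)),'console':((307,245),(322,279)),'spool':((469,306),(209,220)),'bin':((115,314),(457,213))}
for k,(a,b) in px.items():
    p,e=tri([ray(C['scene'],a),ray(C['top'],b)]); print(k,p.round(4),np.round(e,4))
def crop(n,x,y,w,h,W,H): return cv2.resize(C[n]['img'][y:y+h,x:x+w,::-1],(W,H),interpolation=cv2.INTER_CUBIC)
cv2.imwrite('pics/crop1.png',np.hstack([crop('scene',240,165,180,130,400,289)[:289],crop('top',235,225,145,105,399,289)]))
for n in C:
    im=C[n]['img'].astype(int); m=((im.min(2)>110)&(im.max(2)-im.min(2)<50)).astype(np.uint8)
    nl,lab,st,ce=cv2.connectedComponentsWithStats(m)
    cx,cy=(305,240) if n=='scene' else (300,300)
    l=max((i for i in range(1,nl) if abs(ce[i][0]-cx)<60 and abs(ce[i][1]-cy)<60),key=lambda i:st[i][4])
    h=cv2.convexHull(cv2.findContours((lab==l).astype(np.uint8),cv2.RETR_EXTERNAL,cv2.CHAIN_APPROX_NONE)[0][0])
    print(n,st[l],cv2.approxPolyDP(h,2.0,True).reshape(-1,2).tolist())
    im=C[n]['img'];hsv=cv2.cvtColor(im,cv2.COLOR_RGB2HSV);m=cv2.inRange(hsv,(108,120,60),(130,255,255))
    c=max(cv2.findContours(m,cv2.RETR_EXTERNAL,cv2.CHAIN_APPROX_NONE)[0],key=cv2.contourArea);print('tray',cv2.approxPolyDP(cv2.convexHull(c),2.,True).reshape(-1,2).tolist())
```

```text
slot [ 0.5404 -0.0604  0.0697] [0.0015 0.0015]
pack_center [0.5322 0.0279 0.0725] [0.0022 0.0022]
rod_grip [ 0.4512 -0.3209  0.1387] [0.0018 0.0018]
stand_hole [ 0.453  -0.3226  0.1074] [0.0036 0.0036]
rod_tip [ 0.4505 -0.3401  0.002 ] [0.0147 0.0147]
tray [ 0.4572  0.3061 -0.0058] [0.0009 0.0009]
console [ 0.5353 -0.0109  0.0023] [0.0009 0.0009]
spool [0.6834 0.2849 0.0219] [0.0042 0.0042]
bin [ 0.7055 -0.3548  0.026 ] [0.0006 0.0006]
scene [  250   178   119   109 10238] [[358, 178], [368, 246], [364, 280], [254, 286], [250, 276], [253, 201], [305, 179]]
tray [[431, 187], [481, 189], [489, 231], [487, 241], [435, 239]]
top [ 277  237   93   80 5835] [[364, 239], [369, 309], [367, 312], [280, 315], [278, 239]]
tray [[177, 282], [219, 284], [215, 335], [172, 333]]
```

View pics/crop1.png

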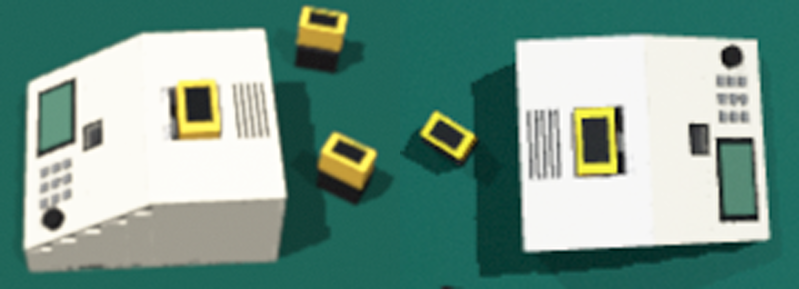

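In-bay pack at scene (326,215) / top (306,278); look-alikes at scene (385,180) and (396,238) are loose and smaller. The choice is the in-bay pack, as the crop confirms. The meter's low front faces world −y, and the orange rod stands at scene (144,167).

```bash
cat > fit.py <<'E'
from h import *
from scipy.optimize import least_squares
C={n:camera(n) for n in('scene','top')}
def fit(obs,x0):
    def f(p):
        c,s=np.cos(p[2]),np.sin(p[2]);r=[]
        for n,q,X in obs:
            X=np.array(X)/1000; r+=list(proj(C[n],[p[0]+c*X[0]-s*X[1],p[1]+s*X[0]+c*X[1],X[2]])-q)
        return np.array(r)
    s=least_squares(f,x0,loss='soft_l1');print(s.x.round(4),np.degrees(s.x[2]).round(2),f(s.x).reshape(-1,2).round(1).tolist());return s.x
S,T='scene','top'
fit([(S,(358,178),(107,90,100)),(S,(368,246),(107,-90,100)),(S,(364,280.5),(107,-90,0)),(S,(254,286),(-107,-90,0)),(S,(253,200.5),(-107,90,38)),(S,(304,179),(2,90,100)),
 (T,(364.5,239),(-107,-90,38)),(T,(369,312),(-107,90,38)),(T,(280,316),(107,90,100)),(T,(277.5,239),(107,-90,100)),(S,(282,227),(-45,0,73)),(T,(344,275),(-45,0,73)),(S,(326,223),(42,0,73)),(T,(306,278),(42,0,73))],[.535,-.01,1.57])
fit([(S,(431,187),(-65,-55,22)),(S,(481.5,188),(-65,55,22)),(S,(489.5,236),(65,55,22)),(S,(433.5,237),(65,-55,22)),
 (T,(176.5,282),(65,55,22)),(T,(219.5,284),(65,-55,22)),(T,(215,335.5),(-65,-55,22)),(T,(171.5,333.5),(-65,55,22))],[.457,.306,0])
E
python3 fit.py
```

```text
[ 0.5356 -0.013   1.6329] 93.56 [[-0.5, -0.5], [-0.4, 6.5], [-0.5, 0.8], [-1.0, 0.6], [-0.5, 1.3], [0.7, 0.6], [-0.6, 0.8], [0.0, 0.0], [0.5, 0.9], [-0.3, 1.6], [0.5, -1.9], [-1.5, 0.7], [1.7, 0.2], [0.5, -0.3]]
[ 0.4587  0.3046 -0.0464] -2.66 [[-0.8, -1.1], [-0.2, 0.0], [0.1, 0.8], [1.4, -2.6], [-0.3, -1.1], [0.4, -0.7], [0.5, 0.4], [-0.4, 0.0]]
```

>>> {"name": "arm_command", "arguments": {
  "deltas": [
    [4,0,0,8],
    [4,0,0,8],
    [4,0,0,8],
    [4,0,0,8],
    [5,0,0,8],
    [6,0,0,8],
    [6,0,0,8],
    [6,0,0,8.6]
  ],
  "jaw": 6
}}

```text
clock: 2.4
position: [0.4939, 0.2982, 0.2435]
ee_rot: [-0.705, 0.709, -0.0, 0.0]
ft_force: [0.6, 0.1, -0.1]
gripper_width: 0.0598
grip_force: 0.0
```

>>> {"name": "arm_command", "arguments": {
  "deltas": [
    [6.2,0,0,-3.9],
    [6.2,0,0,0],
    [6.2,0,0,0],
    [6.2,0,0,0],
    [6.2,0.5,0,0],
    [6.2,1,0,0],
    [6.2,2,0,0],
    [6.2,2,0,0]
  ]
}}

```text
clock: 3.4
position: [0.4684, -0.1952, 0.244]
ee_rot: [0.731, -0.683, 0.0, -0.0]
ft_force: [0.7, 0.4, 0.6]
gripper_width: 0.0606
grip_force: 0.0
```

Run:
```python
from h import *
s=observe();c=wristcam(s);save(c,'w1');print(s['position'],s['ee_rot'],np.round(c['mount'],3))
for k in['rod_grip','stand_hole']:
  for r in place_of(c,k): print(k,np.round(r['location']),r['confidence'])
t=camera('top')
for X in [(.452,-.322,.105),(.452,-.322,.175)]: print(proj(c,X))
```

```text
[ 0.46838555 -0.19516912  0.24395172] [ 7.30710469e-01 -6.82687326e-01  3.90912805e-04 -2.68056824e-04] [[ 0.001 -0.968 -0.252  0.067]
 [ 1.     0.001 -0.001 -0.   ]
 [ 0.001 -0.252  0.968 -0.141]
 [ 0.     0.     0.     1.   ]]
rod_grip [363.  26.] 0.56
[355.56859731  35.77344108]
[369.83788239   1.40653223]
```

View pics/w1.png

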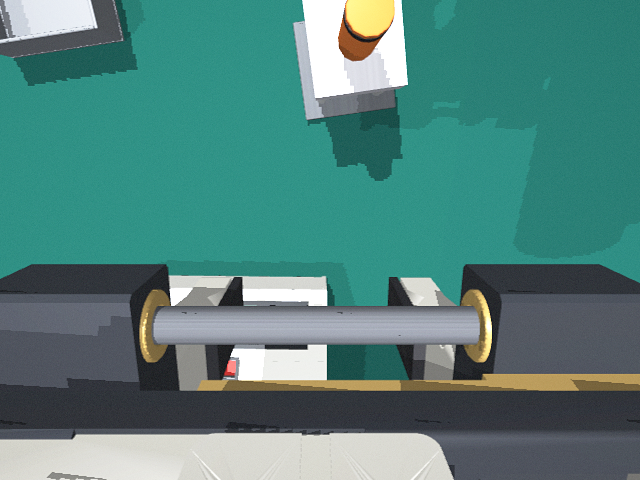

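>>> {"name": "arm_command", "arguments": {
  "deltas": [
    [2,0.7,0,0],
    [2,0.7,0,0],
    [1.6,0.6,0,0],
    [0,0,0,0],
    [0,0,0,0],
    [0,0,0,0],
    [0,0,0,0],
    [0,0,0,0]
  ]
}}

```text
clock: 4.6
position: [0.4529, -0.2503, 0.2436]
ee_rot: [0.731, -0.683, 0.0, -0.0]
ft_force: [-0.1, 0.3, -0.7]
gripper_width: 0.06
grip_force: 0.0
```

Run:
```python
from h import *
s=observe();c=wristcam(s);save(c,'w2');print(s['position'])
for k in['rod_grip','stand_hole']:
  for r in place_of(c,k): print(k,np.round(r['location']),r['confidence'])
for X in [(.452,-.322,.105),(.452,-.322,.175)]: print(proj(c,X))
h=cv2.cvtColor(c['img'],cv2.COLOR_RGB2HSV);m=cv2.inRange(h,(5,150,60),(25,255,255))[:250]
k=max(cv2.findContours(m,cv2.RETR_EXTERNAL,cv2.CHAIN_APPROX_NONE)[0],key=cv2.contourArea);print(cv2.boundingRect(k))
m2=cv2.inRange(h,(17,150,160),(30,255,255))[:250]
ks=max(cv2.findContours(m2,cv2.RETR_EXTERNAL,cv2.CHAIN_APPROX_NONE)[0],key=cv2.contourArea);e=cv2.fitEllipse(ks);print('top',cv2.boundingRect(ks),e,atz(c,e[0],.175))
for y in range(5,250,15):
  x=np.where(m[y])[0]
  if len(x):print(y,x.min(),x.max(),end=' | ')
```

```text
[ 0.45290551 -0.25031883  0.24359084]
[324.3282492  124.73620886]
[327.2891866 122.5410809]
(305, 106, 46, 47)
top (306, 128, 45, 24) ((327.9093933105469, 127.27197265625), (44.38945388793945, 47.49741744995117), 8.427202224731445) [ 0.45152048 -0.31976636  0.175     ]
110 314 342 | 125 305 350 | 140 308 348 |
```

View pics/w2.png

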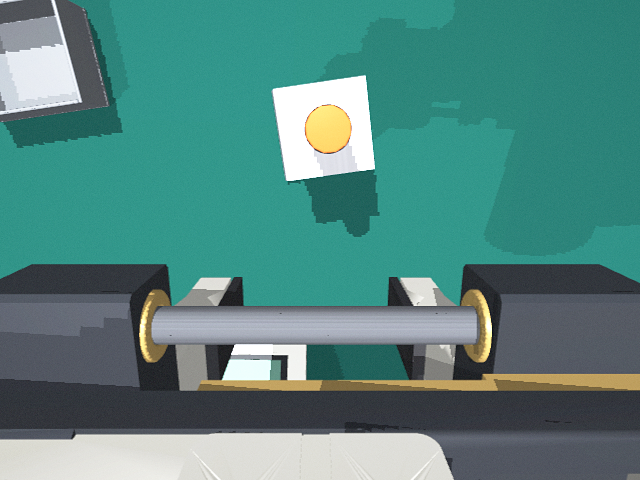

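>>> {"name": "arm_command", "arguments": {
  "deltas": [
    [2.3,0.2,0,0],
    [2.3,0.2,0,0],
    [2.3,0.2,0,0],
    [0,0,3,0],
    [0,0,3,0],
    [0,0,3,0],
    [0,0,1.6,0],
    [0,0,0,0]
  ]
}}

```text
clock: 5.75
position: [0.451, -0.3197, 0.1368]
ee_rot: [0.731, -0.683, -0.001, 0.001]
ft_force: [0.8, 0.5, -0.1]
gripper_width: 0.0604
grip_force: 0.0
```

>>> {"name": "arm_command", "arguments": {
  "deltas": [
    [0,0,0,0],
    [0,0,0,0],
    [0,0,0,0],
    [0,0,0,0],
    [0,0,0,0],
    [0,0,0,0],
    [0,0,0,0],
    [0,0,0,0]
  ],
  "jaw": 1.5,
  "newtons": 15
}}

```text
clock: 6.75
position: [0.4516, -0.3198, 0.1379]
ee_rot: [0.731, -0.683, 0.0, -0.0]
ft_force: [-2.1, 0.7, 4.8]
gripper_width: 0.024
grip_force: 15.0
```

>>> {"name": "arm_command", "arguments": {
  "deltas": [
    [0,0,-1.5,0],
    [0,0,-1.5,0],
    [0,0,-1.5,0],
    [0,0,-1.5,0],
    [0,0,-1.2,0],
    [0,0,-1,0],
    [0,0,0,0],
    [0,0,0,0]
  ]
}}

```text
clock: 7.75
position: [0.4512, -0.3196, 0.2191]
ee_rot: [0.731, -0.683, -0.0, 0.0]
ft_force: [-0.2, 0.4, -1.6]
gripper_width: 0.0234
grip_force: 15.0
```

>>> {"name": "arm_command", "arguments": {
  "deltas": [
    [0.8,0,0.03,0],
    [0.8,0,0.07,0],
    [0.8,0,0.1,0],
    [0.8,0,0.15,0],
    [0.8,0,0.2,0],
    [0.8,0,0.23,0],
    [0.8,0,0.27,0],
    [0.8,0,0.3,0]
  ]
}}

```text
clock: 8.75
position: [0.4558, -0.3841, 0.2057]
ee_rot: [0.731, -0.683, -0.0, -0.0]
ft_force: [-0.7, 2.5, -1.0]
gripper_width: 0.0238
grip_force: 15.0
```

Run:
```python
from h import *
c=camera('scene');img=c['img'][110:260,60:260,::-1]
cv2.imwrite('pics/s2.png',cv2.resize(img,(800,600),interpolation=cv2.INTER_CUBIC))
s=observe();print(s['position'],s['ft_force'],s['gripper_width'])
```

```text
[ 0.45578061 -0.38470585  0.20515921] [ 0.67244027  0.17018196 -0.10206193] 0.02342446573815004
```

View pics/s2.png

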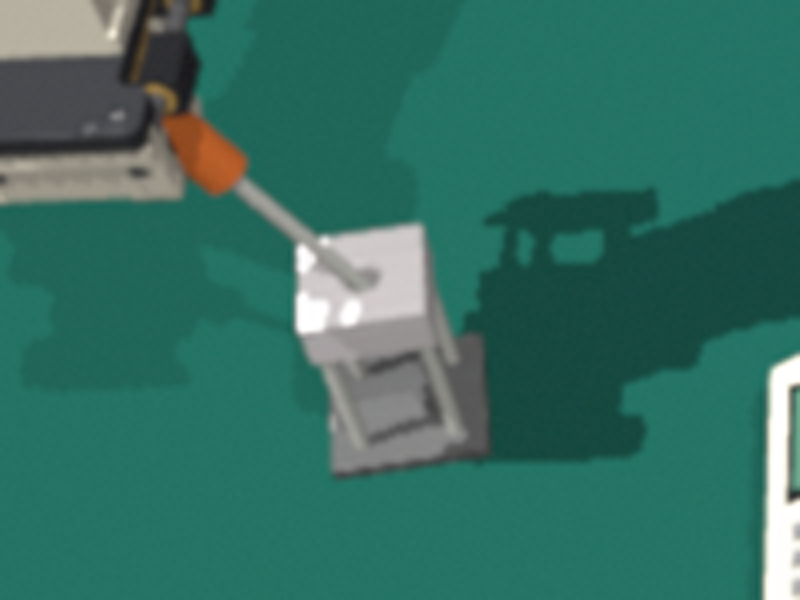

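>>> {"name": "arm_command", "arguments": {
  "deltas": [
    [0.75,0,-1.3,0],
    [0.75,0,-1.3,0],
    [0,0,-0.4,0],
    [-5,-2,0,0],
    [-5,-2,0,0],
    [-5,-2,0,0],
    [-5,-2,0,0],
    [-5,-2,0,0]
  ]
}}

```text
clock: 9.8
position: [0.5401, -0.1406, 0.2367]
ee_rot: [0.731, -0.683, 0.0, -0.0]
ft_force: [0.9, -0.8, -2.1]
gripper_width: 0.0236
grip_force: 15.0
```

>>> {"name": "arm_command", "arguments": {
  "deltas": [
    [0,-0.4,0.8,0],
    [0,0,0.8,0],
    [0,0,0,0],
    [0,0,0,0],
    [0,0,0,0],
    [0,0,0,0],
    [0,0,0,0],
    [0,0,0,0]
  ],
  "newtons": 25
}}

```text
clock: 10.8
position: [0.5437, -0.1422, 0.2201]
ee_rot: [0.731, -0.683, 0.0, -0.0]
ft_force: [-0.5, 0.7, -1.4]
gripper_width: 0.0238
grip_force: 25.0
```

```bash
cat > chk.py <<'E'
from h import *
from scipy.spatial.transform import Rotation as Ro
s=observe();R=Ro.from_quat(s['ee_rot']).as_matrix();p=np.array(s['position'])
c=wristcam(s);k=camera('scene');t=camera('top')
tip=p+R@np.array([-.065,0,.1106]);print('tcp',p.round(4),'tip',tip.round(4),'f',s['ft_force'])
cams={'scene':k,'top':t,'wrist':c}; L={}
for n in cams:
  for nm in['slot','rod_tip','rod_grip']:
    r=place_of(cams[n],nm)
    if r: L[n,nm]=r[0]['location'];print(n,nm,np.round(r[0]['location']),round(r[0]['confidence'],2))
  print(n,'proj tip',proj(cams[n],tip).round(1),'slot',proj(cams[n],(.5384,-.0579,.073)).round(1))
print(atz(c,L['wrist','slot'],.073) if ('wrist','slot') in L else '')
E
python3 chk.py
python3 - <<'E'
from h import *
c=camera('wrist')['img'][:,:,::-1];k=camera('scene')['img'][150:300,200:360,::-1]
cv2.imwrite('pics/w3.png',np.hstack([cv2.resize(c,(400,300)),cv2.resize(k,(400,300),interpolation=cv2.INTER_CUBIC)]))
E
```

```text
tcp [ 0.5437 -0.1422  0.2201] tip [ 0.5393 -0.0773  0.1095] f [-0.4763993   0.7219305  -1.44762692]
scene slot [283. 227.] 0.97
scene rod_tip [272. 214.] 0.44
scene proj tip [271.  213.7] slot [282.5 225.1]
top slot [345. 273.] 0.72
top rod_grip [210. 217.] 0.25
top proj tip [351.7 274.1] slot [342.5 275.7]
wrist proj tip [315.4 332.4] slot [314.9 332.7]
```

View pics/w3.png

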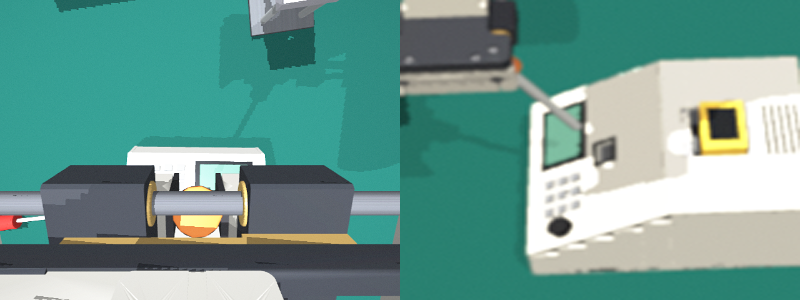

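Run:
```python
from h import *
C={'scene':camera('scene'),'top':camera('top')}
I={n:cv2.imread(f'pics/{n}0.png') for n in C}
L={}
for n,(x,y) in {'scene':(282,226),'top':(343.5,275)}.items():
    g=cv2.cvtColor(I[n],cv2.COLOR_BGR2GRAY).astype(float)
    x0,y0=int(x)-9,int(y)-10; w=np.clip(200-g[y0:y0+20,x0:x0+18],0,None); 
    w[w<40]=0; yy,xx=np.mgrid[y0:y0+20,x0:x0+18]
    L[n]=((w*xx).sum()/w.sum(),(w*yy).sum()/w.sum());print(n,L[n],(w>0).sum(), xx[w>0].min(),xx[w>0].max(),yy[w>0].min(),yy[w>0].max())
print(tri([ray(C[n],L[n]) for n in C]), atz(C['scene'],L['scene'],.073),atz(C['top'],L['top'],.073))
im=C['scene']['img'][195:240,255:295,::-1]
cv2.imwrite('pics/z.png',cv2.resize(im,(533,600),interpolation=cv2.INTER_NEAREST))
```

```text
scene (np.float64(280.3942720763723), np.float64(225.06701670644392)) 108 273 285 216 232
top (np.float64(344.9123110831234), np.float64(275.60768261964733)) 101 340 351 265 284
(array([ 0.53862319, -0.0628042 ,  0.0735325 ]), [0.0009795310582854785, 0.0009795310582855032]) [ 0.53825275 -0.06186835  0.073     ] [ 0.5386948  -0.06382266  0.073     ]
```

View pics/z.png

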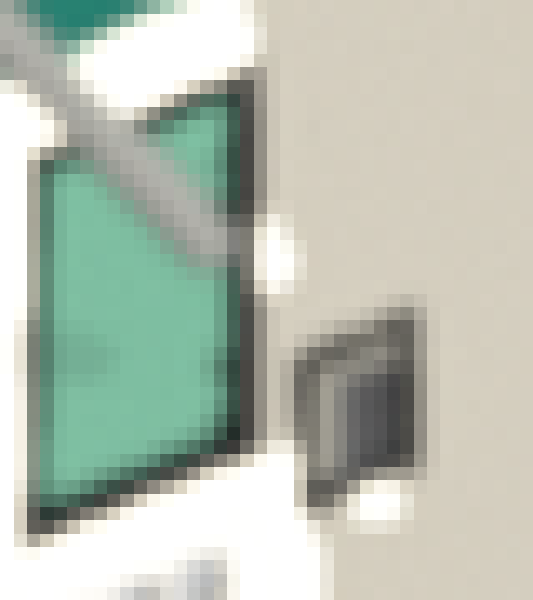

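>>> {"name": "arm_command", "arguments": {
  "deltas": [
    [0.4,0,0,0],
    [-0.5,0,0.9,0],
    [-0.6,0,1,0],
    [-0.6,0,1,0],
    [0,0,0,0],
    [0,0,0,0],
    [0,0,0,0],
    [0,0,0,0]
  ]
}}

```text
clock: 12.6
position: [0.543, -0.1293, 0.1914]
ee_rot: [0.731, -0.683, 0.0, -0.0]
ft_force: [-0.2, -0.6, -1.7]
gripper_width: 0.0239
grip_force: 25.0
```

Run:
```python
from h import *
s=observe();print(s['position'],s['ft_force'])
C={'scene':camera('scene'),'top':camera('top')}
from scipy.spatial.transform import Rotation as Ro
R=Ro.from_quat(s['ee_rot']).as_matrix();tip=np.array(s['position'])+R@np.array([-.065,0,.1106])
print(tip,proj(C['scene'],tip),proj(C['scene'],(.5385,-.06,.073)))
im=C['scene']['img'][200:240,260:300,::-1]
cv2.imwrite('pics/z2.png',cv2.resize(im,(600,600),interpolation=cv2.INTER_NEAREST))
```

```text
[ 0.54298046 -0.12927665  0.19138157] [-0.20057053 -0.61859151 -1.65942879]
[ 0.53866621 -0.06442156  0.08078065] [278.82488748 222.77802075] [281.36295448 225.17631747]
```

View pics/z2.png

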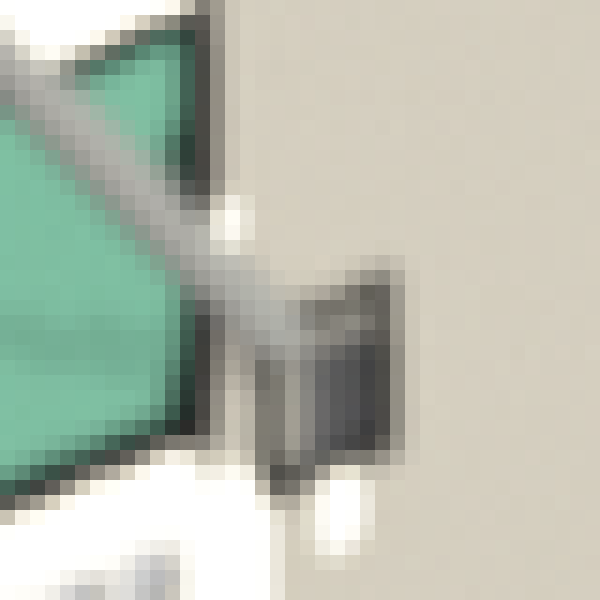

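>>> {"name": "arm_command", "arguments": {
  "deltas": [
    [-0.1,0,0.35,0],
    [-0.2,0,0.35,0],
    [-0.25,0,0.43,0],
    [-0.25,0,0.43,0],
    [-0.25,0,0.43,0],
    [-0.25,0,0.43,0],
    [-0.25,0,0.43,0],
    [-0.25,0,0.43,0]
  ]
}}

```text
clock: 13.7
position: [0.5416, -0.1111, 0.158]
ee_rot: [0.731, -0.683, 0.0, 0.0]
ft_force: [0.6, 1.2, -1.7]
gripper_width: 0.0235
grip_force: 25.0
```

>>> {"name": "arm_command", "arguments": {
  "deltas": [
    [-0.2,0,0.35,0],
    [-0.2,0,0.35,0],
    [-0.2,0,0.35,0],
    [-0.15,0,0.26,0],
    [-0.15,0,0.26,0],
    [-0.1,0,0.17,0],
    [0,0,0,0],
    [0,0,0,0]
  ]
}}

```text
clock: 14.7
position: [0.541, -0.1012, 0.1409]
ee_rot: [0.731, -0.683, 0.0, -0.0]
ft_force: [0.3, -4.6, 1.5]
gripper_width: 0.0235
grip_force: 25.0
```

```bash
cat > pk.py <<'E'
from h import *
s=observe();print(s['position'],s['ft_force'])
c=camera('scene');t=camera('top')
for n,k in(('scene',c),('top',t)): print(n,[(np.round(r['location'],1).tolist(),round(r['confidence'],2)) for r in place_of(k,'pack_center')], proj(k,(.533,.0275,.073)).round(1),proj(k,(.533,.0275,.098)).round(1))
for n,k,(x,y,w,h) in(('scene',c,(312,190,36,45)),('top',t,(290,255,36,45))):
    m=cv2.inRange(cv2.cvtColor(k['img'],cv2.COLOR_RGB2HSV),(20,120,100),(35,255,255))[y:y+h,x:x+w];X,Y,W,H=cv2.boundingRect(m);print(n,'yellow',x+X,y+Y,x+X+W,y+Y+H)
E
python3 pk.py;python3 -c "
import cv2
for n,(x,y,w,h) in(('scene',(312,190,36,45)),('top',(290,255,36,45))):
    m=cv2.inRange(cv2.cvtColor(cv2.imread(f'pics/{n}0.png'),cv2.COLOR_BGR2HSV),(20,120,100),(35,255,255))[y:y+h,x:x+w];X,Y,W,H=cv2.boundingRect(m);print(n,'start',x+X,y+Y,x+X+W,y+Y+H)"
```

```text
[ 0.54101084 -0.10121866  0.14089192] [ 0.25802838 -4.56269699  1.50487744]
scene [([397.2, 239.9], 0.96), ([327.3, 215.5], 0.81), ([382.4, 184.4], 0.58)] [327.  223.2] [327.2 215.2]
top [] [307.1 277.7] [307.  276.9]
scene yellow 319 194 339 227
top yellow 290 255 290 255
scene start 319 201 339 228
top start 298 264 314 289
```

>>> {"name": "arm_command", "arguments": {
  "deltas": [
    [0.4,0,-0.7,0],
    [0.6,0,-1.04,0],
    [0.6,0,-1.04,0],
    [0.6,0,-1.04,0],
    [0.6,0,-1.04,0],
    [0.6,0,-1.04,0],
    [0.6,0,-1.04,0],
    [0.6,0,-1.5,0]
  ]
}}

```text
clock: 15.9
position: [0.5438, -0.1475, 0.2258]
ee_rot: [0.731, -0.683, -0.0, 0.0]
ft_force: [0.6, 1.0, -0.5]
gripper_width: 0.0235
grip_force: 25.0
```

>>> {"name": "arm_command", "arguments": {
  "deltas": [
    [4.9,2.1,-0.3,0],
    [4.9,2.1,-0.3,0],
    [4.9,2.1,-0.2,0],
    [4.9,2.1,-0.2,0],
    [4.9,2,0,0],
    [0,0,0,0],
    [0,0,0,0],
    [0,0,0,0]
  ]
}}

```text
clock: 16.9
position: [0.4572, -0.3979, 0.2356]
ee_rot: [0.731, -0.682, 0.0, -0.0]
ft_force: [0.0, 0.4, -0.8]
gripper_width: 0.0234
grip_force: 25.0
```

```bash
cat > st.py <<'E'
from h import *
from scipy.spatial.transform import Rotation as Ro
s=observe();R=Ro.from_quat(s['ee_rot']).as_matrix();p=np.array(s['position']);print(p,s['ft_force'])
c=camera('scene');tip=p+R@np.array([-.065,0,.1106]);d=R@np.array([.5,0,-.866])
print('tip',tip,proj(c,tip),'hole',proj(c,(.4515,-.3195,.105)),'shaft at 40,90:',proj(c,tip+.04*d),proj(c,tip+.09*d))
print([(k,np.round(r['location'],1),r['confidence']) for k in('rod_tip','stand_hole') for r in place_of(c,k)[:1]])
im=c['img'][130:210,90:190,::-1];cv2.imwrite('pics/z3.png',cv2.resize(im,(750,600),interpolation=cv2.INTER_NEAREST))
E
python3 st.py
```

```text
[ 0.45722899 -0.39787632  0.23558096] [ 0.00288205  0.41332577 -0.81934925]
tip [ 0.45279927 -0.3330328   0.12497782] [140.34666218 172.55438863] hole [150.13498637 179.05680357] shaft at 40,90: [124.55949741 160.41574507] [103.47315437 144.2025994 ]
[('rod_tip', array([140.9, 174.7]), 0.7), ('stand_hole', array([149.8, 180.2]), 0.63)]
```

View pics/z3.png

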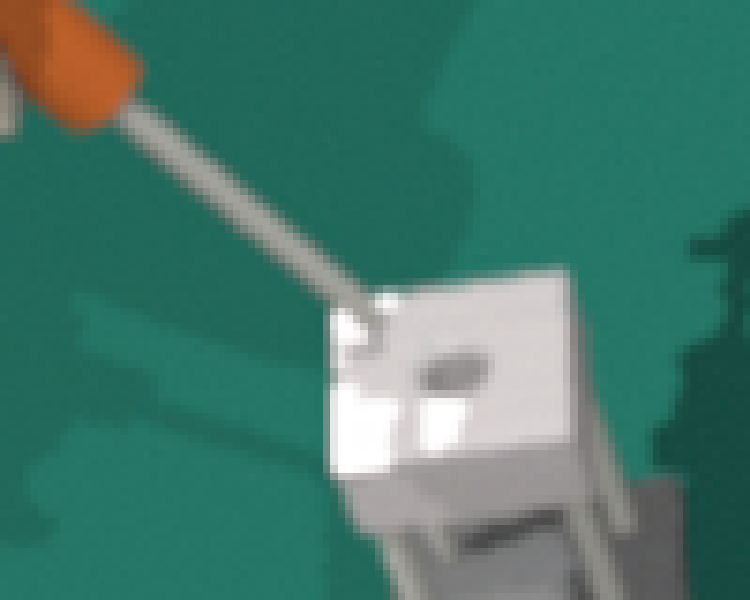

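>>> {"name": "arm_command", "arguments": {
  "deltas": [
    [-0.6,0.1,1,0],
    [-0.6,0,1,0],
    [-0.25,0,0.55,0],
    [-0.25,0,0.55,0],
    [0,0,0,0],
    [0,0,0,0],
    [0,0,0,0],
    [0,0,0,0]
  ],
  "newtons": 15
}}

```text
clock: 18.05
position: [0.4548, -0.3819, 0.2045]
ee_rot: [0.731, -0.683, 0.0, -0.0]
ft_force: [0.1, -0.3, -0.9]
gripper_width: 0.0238
grip_force: 15.0
```

>>> {"name": "arm_command", "arguments": {
  "deltas": [
    [-0.8,0,-0.27,0],
    [-0.8,0,-0.25,0],
    [-0.8,0,-0.22,0],
    [-0.8,0,-0.18,0],
    [-0.8,0,-0.15,0],
    [-0.8,0,-0.1,0],
    [-0.8,0.05,-0.05,0],
    [-0.8,0.05,0,0]
  ]
}}

```text
clock: 19.05
position: [0.4493, -0.3173, 0.2164]
ee_rot: [0.731, -0.683, -0.0, -0.0]
ft_force: [0.6, -2.6, 0.5]
gripper_width: 0.0238
grip_force: 15.0
```

>>> {"name": "arm_command", "arguments": {
  "deltas": [
    [-0.15,0,0,0],
    [0.1,0,0.5,0],
    [0.2,0,0.8,0],
    [0,0,1,0],
    [0,0,1,0],
    [0,0,1,0],
    [0,0,1,0],
    [0,0,1,0]
  ]
}}

```text
clock: 20.05
position: [0.4495, -0.3194, 0.1528]
ee_rot: [0.731, -0.683, -0.0, -0.0]
ft_force: [0.2, -0.8, -1.7]
gripper_width: 0.0233
grip_force: 15.0
```

>>> {"name": "arm_command", "arguments": {
  "deltas": [
    [0,-0.1,0.5,0],
    [0,-0.1,0.5,0],
    [0,0,0.4,0],
    [0,0,0.2,0],
    [0,0,0,0],
    [0,0,0,0],
    [0,0,0,0],
    [0,0,0,0]
  ]
}}

```text
clock: 21.05
position: [0.4515, -0.3193, 0.1376]
ee_rot: [0.731, -0.683, 0.0, -0.0]
ft_force: [-0.2, -0.3, -1.0]
gripper_width: 0.0239
grip_force: 15.0
```

>>> {"name": "arm_command", "arguments": {
  "deltas": [
    [0,0,0,0],
    [0,0,0,0],
    [0,0,0,0],
    [0,0,-2,0],
    [0,0,-3,0],
    [0,0,-3,0],
    [-4,0,-3,0],
    [-6,0,0,0]
  ],
  "jaw": 6.5
}}

```text
clock: 22.05
position: [0.446, -0.2196, 0.2497]
ee_rot: [0.73, -0.684, 0.002, -0.001]
ft_force: [0.3, 1.1, 0.2]
gripper_width: 0.0653
grip_force: 0.0
```

```bash
python3 - <<'E'
from h import *
s=observe();print(s['position'],s['ft_force'],s['gripper_width'])
c=camera('scene');m=cv2.inRange(cv2.cvtColor(c['img'],cv2.COLOR_RGB2HSV),(5,180,90),(16,255,255))
a=m.copy();a[:,:100]=0;a[:,200:]=0;a[230:]=0;print(cv2.boundingRect(a))
i=cv2.imread('pics/scene0.png');m=cv2.inRange(cv2.cvtColor(i,cv2.COLOR_BGR2HSV),(5,180,90),(16,255,255));m[:,:100]=0;m[:,200:]=0;m[230:]=0;print('start',cv2.boundingRect(m))
for k in('rod_grip','rod_tip'):print(place_of(c,k)[:2])
E
python3 pk.py
```

```text
[ 0.44598383 -0.21959398  0.24968577] [0.2614462  1.06657007 0.22831217] 0.06526460404507099
(135, 150, 20, 32)
start (135, 150, 19, 32)
[{'location': [146.2, 166.9], 'confidence': 0.78}, {'location': [282.6, 226.3], 'confidence': 0.67}]
[{'location': [163.2, 209.6], 'confidence': 0.82}]
[ 0.44483047 -0.21742301  0.24830823] [ 0.01496438 -0.32960954  0.26508496]
scene [([394.7, 240.0], 0.96), ([324.0, 217.1], 0.95), ([382.7, 182.4], 0.85)] [327.  223.2] [327.2 215.2]
top [([256.7, 333.5], 0.67), ([308.1, 275.7], 0.57), ([253.6, 274.7], 0.52)] [307.1 277.7] [307.  276.9]
scene yellow 320 193 340 227
top yellow 298 263 312 267
```

>>> {"name": "arm_command", "arguments": {
  "deltas": [
    [-5.2,-1.8,0,0],
    [-5.2,-1.8,0,0],
    [-5.2,-1.8,0,0],
    [-5.2,-1.8,0,0],
    [-5.2,-1.8,0,0],
    [-5.2,-1.9,0,0],
    [0,0,0,0],
    [0,0,0,0]
  ],
  "jaw": 8.6
}}

```text
clock: 23.4
position: [0.5325, 0.0984, 0.2467]
ee_rot: [0.73, -0.683, -0.0, 0.001]
ft_force: [-0.8, 0.1, -0.7]
gripper_width: 0.0855
grip_force: 0.0
```

Run:
```python
from h import *
s=observe();c=wristcam(s);save(c,'w5');print(s['position'],s['ft_force'])
m=cv2.inRange(cv2.cvtColor(c['img'],cv2.COLOR_RGB2HSV),(22,120,120),(35,255,255));m[265:]=0
k=max(cv2.findContours(m,cv2.RETR_EXTERNAL,cv2.CHAIN_APPROX_NONE)[0],key=cv2.contourArea);print(cv2.boundingRect(k),cv2.contourArea(k))
b=cv2.boxPoints(cv2.minAreaRect(k));print(b.round(1).tolist())
for q in b: print(atz(c,q,.1355).round(4))
print(proj(c,(.533,.031,.1355)))
print(cv2.approxPolyDP(cv2.convexHull(k),3,True).reshape(-1,2).tolist())
```

```text
[0.53250462 0.09838824 0.24666845] [-0.79593182  0.12660649 -0.73254637]
(273, 106, 93, 57) 4949.5
[[272.29998779296875, 161.89999389648438], [273.0, 105.9000015258789], [365.0, 107.0], [364.3999938964844, 163.0]]
[0.5619 0.051  0.1355]
[0.5629 0.0184 0.1355]
[0.5086 0.0154 0.1355]
[0.5059 0.0479 0.1355]
[321.99818453 131.41611707]
[[273, 107], [364, 108], [363, 161], [274, 161]]
```

>>> {"name": "arm_command", "arguments": {
  "deltas": [
    [2.2,0.1,0,0],
    [2.2,0.1,0,0],
    [2.1,0,0.5,0],
    [0,0,3,0],
    [0,0,3,0],
    [0,0,3,0],
    [0,0,2,0],
    [0,0,0.9,0]
  ]
}}

```text
clock: 24.45
position: [0.5341, 0.0325, 0.1226]
ee_rot: [0.73, -0.684, -0.0, 0.001]
ft_force: [-1.1, -0.2, 1.0]
gripper_width: 0.086
grip_force: 0.0
```

>>> {"name": "arm_command", "arguments": {
  "deltas": [
    [0,0,0,0],
    [0,0,0,0],
    [0,0,0,0],
    [0,0,0,0],
    [0,0,0,0],
    [0,0,0,0],
    [0,0,0,0],
    [0,0,0,0]
  ],
  "jaw": 5,
  "newtons": 25
}}

```text
clock: 25.45
position: [0.535, 0.0343, 0.124]
ee_rot: [0.731, -0.683, 0.0, -0.0]
ft_force: [-1.0, 0.7, 4.8]
gripper_width: 0.056
grip_force: 25.0
```

>>> {"name": "arm_command", "arguments": {
  "deltas": [
    [0,0,-0.8,0],
    [0,0,-1.2,0],
    [0,0,-1.2,0],
    [0,0,-1.2,0],
    [0,0,-1.2,0],
    [0,0,-1.2,0],
    [0,0,-1.5,0],
    [0,0,-1.7,0]
  ]
}}

```text
clock: 26.45
position: [0.5347, 0.0341, 0.2244]
ee_rot: [0.731, -0.683, -0.0, 0.0]
ft_force: [1.0, 0.2, -2.5]
gripper_width: 0.0559
grip_force: 24.9
```

Run:
```python
from h import *
s=observe();p=s['position'];print(p,s['ft_force'],s['gripper_width'])
c=camera('scene');print([(np.round(r['location'],1).tolist(),round(r['confidence'],2)) for r in place_of(c,'pack_center')],proj(c,(.5335,.0305,p[2]-.0255)))
print('tray',[r['location'] for r in place_of(c,'tray')],proj(c,(.4585,.3046,0)))
```

```text
[0.53467994 0.03409976 0.22442258] [ 1.02094567  0.18067143 -2.47998951] 0.055872042770100626
[([382.4, 182.7], 0.95), ([326.8, 177.3], 0.75), ([394.7, 242.5], 0.74)] [329.99155512 179.51265733]
tray [[457.5, 216.0]] [456.57042215 216.81962348]
```

>>> {"name": "arm_command", "arguments": {
  "deltas": [
    [-3,0.6,0,0],
    [-4.5,0.9,0,0],
    [-5,1,0,0],
    [-5,1,0,0],
    [-4.5,0.9,0,0],
    [-3.4,0.7,0,0],
    [-2.5,0.6,0,0],
    [0,0,0,0]
  ]
}}

```text
clock: 27.6
position: [0.4582, 0.3099, 0.2225]
ee_rot: [0.731, -0.682, -0.0, 0.001]
ft_force: [0.6, 0.3, -1.9]
gripper_width: 0.0559
grip_force: 24.9
```

>>> {"name": "arm_command", "arguments": {
  "deltas": [
    [0,0,1.5,0],
    [0,0,2.5,0],
    [0,0,3,0],
    [0,0,3,0],
    [0,0,2,0],
    [0,0,1.5,0],
    [0,0,0.8,0],
    [0,0,0,0]
  ]
}}

```text
clock: 28.6
position: [0.4591, 0.3083, 0.0801]
ee_rot: [0.73, -0.683, 0.0, 0.0]
ft_force: [-0.3, -0.4, -1.8]
gripper_width: 0.0558
grip_force: 24.9
```

Run:
```python
from h import *
s=observe();p=s['position'];print(p,s['ft_force'],s['gripper_width'])
```

```text
[0.45905876 0.30827661 0.08008019] [-0.26093534 -0.36093493 -1.80438738] 0.0557961461145713
```

>>> {"name": "arm_command", "arguments": {
  "deltas": [
    [0,0,0.4,0],
    [0,0,0.3,0],
    [0,0,0.2,0],
    [0,0,0.15,0],
    [0,0,0.1,0],
    [0,0,0,0],
    [0,0,0,0],
    [0,0,0,0]
  ]
}}

```text
clock: 29.6
position: [0.4591, 0.3087, 0.069]
ee_rot: [0.731, -0.683, 0.0, -0.0]
ft_force: [0.1, 0.3, -3.2]
gripper_width: 0.0557
grip_force: 24.9
```

>>> {"name": "arm_command", "arguments": {
  "deltas": [
    [0,0,0.1,0],
    [0,0,0,0],
    [0,0,0.1,0],
    [0,0,0,0],
    [0,0,0.05,0],
    [0,0,0,0],
    [0,0,0,0],
    [0,0,0,0]
  ]
}}

```text
clock: 30.6
position: [0.4591, 0.3088, 0.0682]
ee_rot: [0.731, -0.683, 0.0, -0.0]
ft_force: [-6.1, -2.0, 17.0]
gripper_width: 0.0558
grip_force: 25.0
```

>>> {"name": "arm_command", "arguments": {
  "deltas": [
    [0,0,-0.12,0],
    [0,0,0,0],
    [0,0,0,0],
    [0,0,0,0],
    [0,0,0,0],
    [0,0,0,0],
    [0,0,-1,0],
    [0,0,-2,0]
  ],
  "jaw": 8.6
}}

```text
clock: 31.6
position: [0.4588, 0.3083, 0.0979]
ee_rot: [0.731, -0.683, 0.0, 0.001]
ft_force: [0.9, 0.0, -0.2]
gripper_width: 0.0858
grip_force: 0.0
```

>>> {"name": "arm_command", "arguments": {
  "deltas": [
    [0,0,-4,0],
    [0,0,-5,0],
    [0,0,-5,0],
    [4,0,-2,0],
    [6,0,0,0],
    [6,0,0,0],
    [6,0,0,0],
    [6,0,0,0]
  ]
}}

```text
clock: 32.6
position: [0.4777, 0.0275, 0.2588]
ee_rot: [0.731, -0.683, 0.0, -0.001]
ft_force: [1.4, 1.0, -0.3]
gripper_width: 0.0858
grip_force: 0.0
```

Run:
```python
from h import *
s=observe();p=s['position'];print(p,s['ft_force'],s['gripper_width'])
c=camera('scene');t=camera('top')
for n,k in(('scene',c),('top',t)):print(n,[(np.round(r['location'],1).tolist(),round(r['confidence'],2)) for r in place_of(k,'pack_center')],proj(k,(.459,.305,.0415)))
m=cv2.inRange(cv2.cvtColor(c['img'],cv2.COLOR_RGB2HSV),(20,120,100),(35,255,255));m[:,:420]=0;print(cv2.boundingRect(m),[proj(c,(.459+a,.3085+b,z)).round() for z in(.044,.079) for a,b in((.028,.0165),(-.028,-.0165))])
```

```text
[0.47772289 0.02749658 0.25879025] [ 1.3705106   0.99132338 -0.32803919] 0.0857628081897541
scene [([395.8, 241.6], 0.88), ([459.5, 204.5], 0.71), ([382.9, 181.9], 0.69), ([161.5, 208.3], 0.22)] [461.16532665 204.65139943]
top [([194.2, 307.5], 0.59), ([254.0, 274.2], 0.57), ([342.5, 272.7], 0.45)] [193.66353184 307.9442074 ]
(452, 181, 25, 34) [array([473., 215.]), array([453., 193.]), array([478., 204.]), array([457., 182.])]
```

>>> {"name": "arm_command", "arguments": {
  "deltas": [
    [5.7,0.8,0,0],
    [5.7,0.8,0,0],
    [5.7,0.8,0,0],
    [5.7,0.8,0,0],
    [5.7,0.9,0,0],
    [5.8,0.9,0,0],
    [0,0,0,0],
    [0,0,0,0]
  ],
  "jaw": 6
}}

```text
clock: 33.8
position: [0.4517, -0.3156, 0.2575]
ee_rot: [0.731, -0.683, -0.0, 0.0]
ft_force: [-0.5, 0.2, 0.7]
gripper_width: 0.0599
grip_force: 0.0
```

>>> {"name": "arm_command", "arguments": {
  "deltas": [
    [0.35,0,1,0],
    [0,0,3,0],
    [0,0,3,0],
    [0,0,2.5,0],
    [0,0,1.5,0],
    [0,0,0.95,0],
    [0,0,0,0],
    [0,0,0,0]
  ]
}}

```text
clock: 34.8
position: [0.4521, -0.3199, 0.139]
ee_rot: [0.731, -0.683, 0.001, -0.0]
ft_force: [-0.3, -0.4, 1.5]
gripper_width: 0.0599
grip_force: 0.0
```

>>> {"name": "arm_command", "arguments": {
  "deltas": [
    [0,0,0,0],
    [0,0,0,0],
    [0,0,0,0],
    [0,0,0,0],
    [0,0,0,0],
    [0,0,0,0],
    [0,0,-1,0],
    [0,0,-1,0]
  ],
  "jaw": 1.5,
  "newtons": 15
}}

```text
clock: 35.8
position: [0.4515, -0.3198, 0.1589]
ee_rot: [0.731, -0.683, -0.0, 0.0]
ft_force: [-0.0, -0.1, -0.7]
gripper_width: 0.0236
grip_force: 15.0
```

>>> {"name": "arm_command", "arguments": {
  "deltas": [
    [0,0,-1,0],
    [0,0,-1,0],
    [0,0,-0.5,0],
    [0,0,1,0],
    [0,0,1,0],
    [0,0,1,0],
    [0,0,1,0],
    [0,0,0.5,0]
  ]
}}

```text
clock: 36.8
position: [0.4511, -0.3199, 0.1378]
ee_rot: [0.731, -0.683, -0.001, 0.001]
ft_force: [-6.8, 4.0, 23.9]
gripper_width: 0.0237
grip_force: 15.0
```

>>> {"name": "arm_command", "arguments": {
  "deltas": [
    [0,0,0,0],
    [0,0,0,0],
    [0,0,0,0],
    [0,0,0,0],
    [0,0,-2,0],
    [0,0,-3,0],
    [0,0,-4,0],
    [0,0,-3,0]
  ],
  "jaw": 6
}}

```text
clock: 37.8
position: [0.4517, -0.3199, 0.26]
ee_rot: [0.731, -0.683, 0.001, -0.0]
ft_force: [0.6, 0.1, 0.0]
gripper_width: 0.0599
grip_force: 0.0
```

>>> {"name": "arm_command", "arguments": {
  "deltas": [
    [-4,0,0,0],
    [-5,0,0,0],
    [-2,0,0,0],
    [0,0,0,0],
    [0,0,0,0],
    [0,0,0,0],
    [0,0,0,0],
    [0,0,0,0]
  ]
}}

```text
clock: 38.8
position: [0.444, -0.2104, 0.258]
ee_rot: [0.73, -0.683, -0.0, 0.0]
ft_force: [-0.5, -0.1, -0.1]
gripper_width: 0.0599
grip_force: 0.0
```

Run:
```python
from h import *
s=observe();print(s['position'],s['ft_force'],s['clock'])
c=camera('scene')
for i in (c['img'],cv2.imread('pics/scene0.png')[:,:,::-1]):
    h=cv2.cvtColor(np.ascontiguousarray(i),cv2.COLOR_RGB2HSV);m=cv2.inRange(h,(5,180,90),(16,255,255));m[:,:100]=0;m[:,200:]=0;m[230:]=0;print('rod',cv2.boundingRect(m))
    m=cv2.inRange(h,(20,120,100),(35,255,255));m[:,:420]=0;print('pack',cv2.boundingRect(m))
    m=cv2.inRange(h,(0,200,90),(4,255,255));m[:320]=0;print('driver',cv2.boundingRect(m))
for k in('spool_center','bin_center','rod_grip'):print(k,[r['location'] for r in place_of(c,k)[:1]])
```

```text
[ 0.44399751 -0.21040467  0.25799789] [-0.5223677  -0.1291215  -0.10587743] 38.8
rod (135, 150, 20, 31)
pack (452, 182, 25, 33)
driver (313, 371, 20, 48)
rod (135, 150, 19, 32)
pack (609, 35, 29, 7)
driver (313, 371, 20, 48)
spool_center []
bin_center [[114.9, 313.5]]
rod_grip [[145.5, 168.0]]
```

```bash
python3 -c "
from bench import *
print(close_job())"
```

```text
the job is handed in; nothing more can be done
None
```

The job is handed in: the pack popped up and stands upright in the blue tray. The rod is fully home in its stand. I parked it there while moving the pack, then lifted and reseated it last. The screwdriver and bin show unmoved in the last picture; the spool was not detected in it, though the arm never went near it.

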